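# Stopper a flask of corn kernels and hold it down in the touch-run shaker

### The job

First close the round flask of kernels with the solid stopper from the wooden block (not the one with the glass tube), pushed fully home. Then take the flask by its neck, seat it upright in the shaker's sprung ring and press it down to the bottom stop, firmly but without ramming the glass: the shaker runs only while the ring is held down. Finish like that, still gripping the neck and holding the ring down, with the jar, the ear of corn and the tube stopper left where they were.

Things in the scene. Friction and masses are not known exactly. Their poses are not given: they have to be found in the camera images.
- flask_center (a point): centre (half-way up, on the axis) of the loose round glass flask with kernels, 152 mm tall, standing on the table: 76 mm above its foot and below its rim. Neck: straight, 34 mm outside diameter, from 86 mm above the foot to the rim, bore 28 mm, open at the top, over 40 mm deep. Good grip: neck 50 to 62 mm above this point, with about 40 N
- flask: the same flask, about 0.28 kg; origin at the centre of its flat foot (40 mm across), z up along the neck. The bulb is a ball of 84 mm diameter with its centre 43.5 mm above the foot
- stopper_center (a point): centre of the solid dark rubber stopper, 37 mm tall, 35 g: head 33 mm across, from 3.5 to 18.5 mm above this point; below it a plug 22 mm long, tapering from 26 to 21 mm. It stands in an end hole of the block, head on the block's top. Fully home its head rests on the flask's rim, this point 72.5 mm above flask_center; it drops in loosely and stays by its weight
- shaker: touch-run shaker, fixed: grey housing 130 x 116 mm, 62 mm tall; on it a round plate (114 mm across, top 74 mm above the table) with three upright guide rods (6 mm thick, 50 mm from the centre, tops 118 mm above the table) that carry the sprung ring. Origin at the centre of its underside, on the ring's axis
- cradle_ring (a point): centre of the shaker's sprung ring: horizontal, black, rubber-coated, 62 mm inside and 82 mm outside diameter, bar 10 mm thick. 104 mm above the table when up; moves down with the ring. With the flask seated (bulb resting in the ring) flask_center is 63 mm above this point and the foot 13 mm below it
- cradle (a joint): how far the sprung ring is pushed down, in m: 0 up, 0.012 at the bottom stop. Springs push it back up with 6 N at the top, rising to 14 N at the stop; the flask's own weight does not push it down
- block: fixed wooden stopper block 160 x 56 x 30 mm with three round holes in a row along its x axis, 52 mm apart; the middle hole is empty. Origin at the centre of its underside
- tube_stopper: the other stopper, to be left alone: same size but with a glass tube 8 mm thick standing 60 mm up from its head, in the other end hole of the block. Origin at the lower end of its plug
- jar: closed glass jar of kernels with a flat metal lid, 66 mm across, 88 mm tall, to be left alone. Origin at the centre of its underside
- ear: dried ear of corn lying on the table, about 150 mm long (along its x axis) and 42 mm thick, its husk sticking out 110 mm farther at the -x end, to be left alone. Origin on the table under its middle
There are look-alikes about, which are no part of the job. There is more than one size of the part that bears stopper_center; the job needs the smaller.

How it is judged:
By the outcome, as a careful person would: the job done as asked, in the order asked, and still so for the second after the job is handed in, while the arm keeps its last pose, push and grip.
It also fails if it takes over 46 s, if anything falls off the work surface, if the arm or the gripper's body presses on something with over 40 N, if the wrist force passes 120 N, or if a joint passes its speed limit or range.

### The arm

A 6-joint arm with a two-finger parallel gripper is mounted at the origin on the work surface. World frame = base frame: x ahead of the robot, y to its left, z up, the work surface at z = 0. Lengths are in m, angles in rad, forces in N, time in s.
With the tool pointing down it reaches from about 0.35 to 0.775 m from the base axis. Payload 5.5 kg.
Tool frame: the origin (TCP) lies on the centre line of the jaws, within the pads' length; the fingertips stand 25 mm ahead of it and the grasp point (between the pads) lies 6 mm ahead of it; z points along the fingers, y is the line along which they close (so a half turn about z gives the same grasp; the last joint's range is limited). The gripper opens to 85 mm and grips with 20 to 120 N. Pads are 22 mm wide; open, the fingers measure 114 mm over their backs; the gripper's body (76 mm by 85 mm) begins 54 mm behind the grasp point. The pads swing forward as they close: fully open they stand 13 mm farther back than shut.
Start: joints at [1.168, 0.313, 0.046, 1.304, 0, 1.431], TCP at [0.149, 0.555, 0.256] pointing down, gripper open.
Joint ranges: [-2.76, 2.76], [-0.86, 1.69], [-1.03, 1.26], [-2.2, 2.34], [-1.47, 1.5], [-3.14, 3.14]. Speed limits (rad/s): [2.57, 2.57, 3.14, 3.14, 3.14, 3.14].

### API

Orientations are given as a rotation vector (axis times angle).
In Python, from cell import observe, get_image, camera_info, hand_in gives the robot as it stands.
- The arm moves only by the tool step_arm, never from a script. Its argument "targets" is a list that holds one entry, the list of rows, each a list of 6 numbers: the shift along the tool's x, y, z in m, then the turn, a rotation vector about the tool's x, y, z in degrees. A call has 1 to 8 rows; each row is the pose to reach, as a shift and turn from the pose commanded when the call began, along the tool's axes at that moment; what a row does not reach only later rows make up. A row lasts 1/12 s, in which the tool goes at most 41.7 mm and 7.16 degrees, less where a joint would pass 70% of its speed; a pose out of reach is approached as far as the arm can. A call with a gripper value outside its range is refused whole. "gripper" is the closure, from 0 (fully open) to 1 (shut), set as the call begins (left out, the last holds). The fingers move at their own pace and stop on an object; "newtons" is the grip in N (left out, the last holds). Time passes only in rows, so rows that repeat a pose let the fingers close. It gives the time, the measured TCP pose, the force, the opening and the grip force at its end, in the units of the state.
- observe(): the state, without advancing time (a new reading comes with each control period).
- get_image(name): name is "scene" or "top"; returns (picture, depth): 420x560x3 uint8, red, green, blue; 420x560 float32, m along the optical axis (not along the pixel's ray), 0 where there is no reading.
- camera_info(name): a dict with "vfov" (degrees; the focal length in pixels is half the picture's height over the tangent of half this angle, whatever the lens; pixels are square), "cx", "cy" (the principal point, pixels), "eye" and "orientation" of the camera in the world. Camera axes: x right, y down, z forward; pixel columns grow to the right and rows downward; lengths in m; the calibration is good to about 2 mm. A picture is of the moment at which its call begins. camera_info takes no time and is no camera call.
- hand_in(): hands the job in; it is judged then, once.
The state is a dict: "time": time; "qpos": joint angles; "joint_velocities": joint speeds; "tau": joint torques, N m; "position": TCP position; "eef_rot": TCP orientation; "wrist_force": force on the tool from outside, world axes, zero at the start; "wrist_torque": the same for the moment, N m; "gripper_width": opening from 0.0 (shut) to 1.0 (fully open); "grasp_force": force on a finger pad.
Only numpy, scipy, OpenCV 4.12 (cv2) and the standard library are available. Lean on these libraries where they do the work, as an engineer would, in place of code of your own. Each camera call takes 0.05 s, during which the arm holds its last target. There are 200 camera calls.

## Working session

There is one attempt and no reset: what is moved stays moved. The work goes in short steps, Python scripts to look and compute and a tool call to move; the robot and the scene stay as the last step left them, time stands still between calls to the robot, and variables do not carry over. Pictures are saved under pics/ and viewed, at most 10 in all, crops included, and the job is handed in when it is done.

Besides the shell and the picture viewer there is one more tool, called after "Emit:" as name([rows], argument=value, ...), one row to a line, values as JSON. step_arm: Moves the arm, as the interface text tells. Its arguments: {"type":"object","properties":{"targets":{"type":"array","items":{"type":"array","items":{"type":"array","items":{"type":"number"}}}},"gripper":{"type":"number"},"newtons":{"type":"number"}},"required":["targets"]}

```bash
mkdir -p pics; ls
cat > h.py <<'E'
import numpy as np, cv2
from cell import observe,get_image,camera_info,hand_in
from scipy.spatial.transform import Rotation as R
def cam(n):
    c=camera_info(n); o=np.array(c['orientation'],float)
    M=o if o.shape==(3,3) else (R.from_rotvec(o).as_matrix() if o.size==3 else R.from_quat(o).as_matrix())
    return 210/np.tan(np.radians(c['vfov'])/2),c['cx'],c['cy'],np.array(c['eye']),M
def ray(n,u,v):
    f,cx,cy,e,M=cam(n); return e,M@np.array([(u-cx)/f,(v-cy)/f,1])
def onz(n,u,v,z):
    e,d=ray(n,u,v); return e+d*(z-e[2])/d[2]
def pts(n,D):
    f,cx,cy,e,M=cam(n); v,u=np.mgrid[:420,:560]
    return e+np.stack([(u-cx)/f*D,(v-cy)/f*D,D],-1)@M.T
def proj(n,p):
    f,cx,cy,e,M=cam(n); q=M.T@(np.array(p)-e); return f*q[0]/q[2]+cx,f*q[1]/q[2]+cy
E
python3 - <<'E'
from h import *
for n in('scene','top'):
    print(camera_info(n)); p,d=get_image(n); cv2.imwrite(f'pics/{n}0.png',p[:,:,::-1]); np.savez(f'{n}0.npz',p=p,d=d)
s=observe(); print(s)
E
```

```text
pics
{'vfov': 57.645623077408516, 'cx': 276.51729675657697, 'cy': 214.02156443313402, 'eye': array([ 0.92203338, -0.30508329,  0.72572691]), 'orientation': array([-2.31749973, -0.94159099,  0.32010532])}
{'vfov': 54.94909588491402, 'cx': 270.59463463171255, 'cy': 213.22364347069376, 'eye': array([0.49207207, 0.05680723, 0.82171741]), 'orientation': array([-2.18005236,  2.14265964, -0.14674175])}
{'time': 0.1, 'qpos': array([ 1.16838478e+00,  3.13932053e-01,  4.50927250e-02,  1.30359723e+00,
       -3.42180359e-06,  1.43120767e+00]), 'joint_velocities': array([ 0.00043839, -0.00299473,  0.00354851, -0.00016982, -0.00160616,
        0.00068718]), 'tau': array([ 2.94449666e-03, -4.81719196e+01,  2.99247015e+01,  1.26293715e-02,
       -1.05346355e-04, -5.95094853e-07]), 'position': array([0.14922979, 0.55486965, 0.25549422]), 'eef_rot': array([-4.11596798e-01, -3.11407264e+00,  2.48353223e-03]), 'wrist_force': array([ 0.48885711, -0.12469709, -0.0791486 ]), 'wrist_torque': array([ 0.008995  , -0.01341465,  0.02481474]), 'grasp_force': 0.0, 'gripper_width': 0.9974383826405279}
```

View pics/scene0.png

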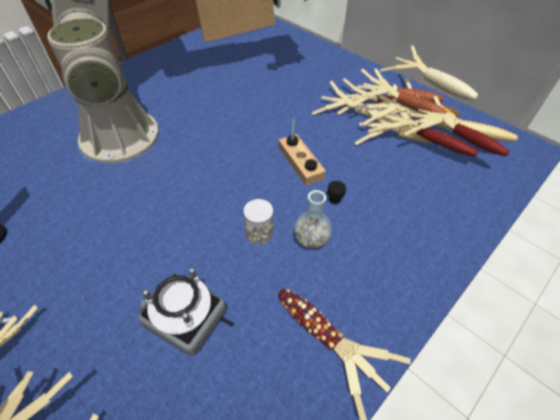

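View pics/top0.png

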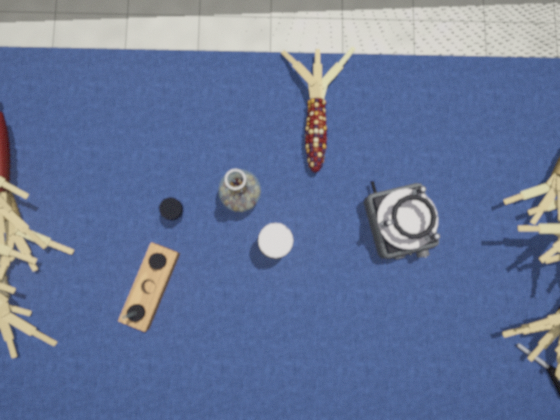

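Scene view: the solid stopper is in the block at (311,165), the tube stopper at (292,140) and a loose black stopper at (337,190). The flask's mouth is at (317,198), the ring at (177,296) and the jar at (259,215). In the top view the candidates for the stopper are the block end (158,261), the loose one on the table (171,209), which is the larger look-alike, and the tube stopper (136,313). I choose (158,261). Flask rim is at (235,178) and ring at (413,217).

Run:
```python
from h import *
T=np.load('top0.npz');S=np.load('scene0.npz')
a=cv2.resize(T['p'][160:340,110:300,::-1],None,fx=3,fy=3,interpolation=cv2.INTER_CUBIC)[:540,:400]
b=cv2.resize(S['p'][110:260,270:360,::-1],None,fx=3.6,fy=3.6,interpolation=cv2.INTER_CUBIC)
c=np.zeros((540,400+b.shape[1],3),np.uint8); c[:,:400]=a; c[:b.shape[0],400:]=b
cv2.imwrite('pics/crop1.png',c)
def blobs(n,I,lo,hi):
    hsv=cv2.cvtColor(I['p'],cv2.COLOR_RGB2HSV); m=cv2.inRange(hsv,lo,hi)
    k,l,s,ce=cv2.connectedComponentsWithStats(m); P=pts(n,I['d'])
    for i in range(1,k):
        if s[i,4]>60:
            q=P[l==i]; z=np.percentile(q[:,2],[5,50,95]); print(n,s[i],ce[i].round(1),q.mean(0).round(3),z.round(3))
print('dark');[blobs(n,I,(0,0,0),(180,255,45)) for n,I in(('top',T),('scene',S))]
print('wood');[blobs(n,I,(8,80,110),(22,200,255)) for n,I in(('top',T),('scene',S))]
print('white');[blobs(n,I,(0,0,190),(180,60,255)) for n,I in(('top',T),('scene',S))]
for n,I,u,v in(('top',T,158,261),('top',T,171,209),('top',T,276,240),('top',T,80,150),('scene',S,311,165)): print(u,v,pts(n,I['d'])[v,u].round(4))
```

```text
dark
top [547 367  13  27 113] [553.8 378.2] [ 0.284 -0.5    0.018] [0.008 0.011 0.014]
scene [306 161   9   9  63] [310.4 165.2] [0.501 0.258 0.042] [0.037 0.043 0.045]
scene [328 183  16  20 249] [335.6 192. ] [0.604 0.231 0.044] [0.013 0.047 0.05 ]
scene [  0 225   6  17  70] [  1.9 232.8] [ 0.118 -0.376  0.009] [0.003 0.009 0.011]
scene [177 326  23  17 109] [188.1 335.6] [ 0.638 -0.232  0.061] [0.059 0.061 0.063]
wood
top [308  98  12  12  87] [312.6 103.1] [ 0.819 -0.032  0.035] [0.026 0.036 0.04 ]
top [309 107  18  24 163] [319.2 118.5] [ 0.783 -0.045  0.043] [0.033 0.039 0.043]
top [306 117   8  18  69] [309.  126.6] [ 0.769 -0.025  0.034] [0.028 0.034 0.041]
top [  0 191  19  24 109] [ 10.9 202.5] [0.604 0.561 0.03 ] [0.022 0.028 0.053]
top [ 123  244   55   87 1802] [150.5 286. ] [0.447 0.278 0.031] [0.006 0.03  0.033]
scene [ 196    0   78   41 2434] [233.   16.2] [-0.203  0.631  0.068] [0.011 0.064 0.12 ]
scene [ 385   88  132   52 1108] [437.2 108.6] [0.625 0.642 0.079] [0.034 0.083 0.093]
scene [399 125  28  13 149] [407.7 131.7] [0.602 0.556 0.033] [0.018 0.031 0.063]

[... 2417 characters left out ...]
09 0.011 0.015]
scene [  371   162   189   258 24472] [496.5 333.2] [ 1.153  0.743 -0.744] [-0.758 -0.752 -0.747]
scene [308 190  18  12  63] [315.9 194. ] [0.609 0.143 0.113] [-0.002  0.15   0.152]
scene [244 199  29  23 538] [257.9 210. ] [0.534 0.042 0.082] [-0.001  0.086  0.088]
scene [ 148  281   62   53 1037] [181.1 315. ] [ 0.604 -0.219  0.073] [0.071 0.073 0.075]
scene [163 283  30  29 659] [177.4 296.6] [ 0.571 -0.202  0.076] [0.071 0.073 0.075]
scene [345 354  45  44 647] [360.7 373.4] [ 0.895 -0.059  0.027] [0.02  0.026 0.031]
158 261 [0.4945 0.2618 0.0478]
171 209 [0.5942 0.2415 0.0494]
276 240 [0.5358 0.0394 0.0877]
80 150 [ 0.7215  0.4487 -0.0015]
311 165 [0.5005 0.2608 0.0414]
```

View pics/crop1.png

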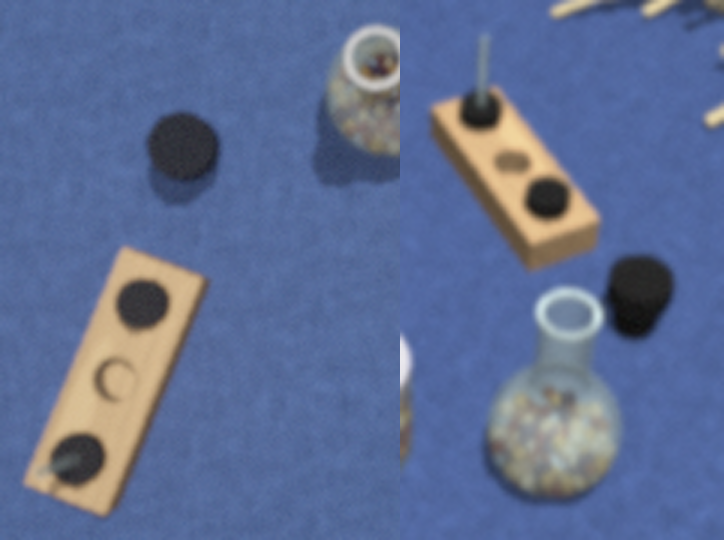

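The crop shows the plain head in the block's near end, at top pixel (158,261). It is clearly smaller than the loose one. The tube stopper is at the other end, and the flask is open. Next, precise fits.

```bash
cat > fit.py <<'E'
from h import *
from scipy.optimize import least_squares
def circ(q):
    r=least_squares(lambda x:np.hypot(q[:,0]-x[0],q[:,1]-x[1])-x[2],[*q.mean(0)[:2],.02],loss='soft_l1',f_scale=.002).x
    return r.round(4),len(q)
def ell(n,p,box,z,lo,hi):
    u0,v0,u1,v1=box; hsv=cv2.cvtColor(p,cv2.COLOR_RGB2HSV)
    m=np.zeros((420,560),np.uint8); m[v0:v1,u0:u1]=cv2.inRange(hsv,lo,hi)[v0:v1,u0:u1]
    c=max(cv2.findContours(m,0,1)[0],key=cv2.contourArea)[:,0]
    return circ(np.array([onz(n,u,v,z) for u,v in c]))
E
python3 - <<'E'
from fit import *
T=np.load('top0.npz');S=np.load('scene0.npz')
print('head top',ell('top',T['p'],(146,249,171,273),.045,(0,0,0),(180,255,90)))
print('head scene',ell('scene',S['p'],(303,157,320,173),.045,(0,0,0),(180,255,75)))
print('loose',ell('top',T['p'],(158,196,185,218),.049,(0,0,0),(180,255,65)))
for n,I in(('top',T),('scene',S)):
    P=pts(n,I['d'])
    def sel(c,r,z0,z1):
        q=P.reshape(-1,3); return q[(np.hypot(q[:,0]-c[0],q[:,1]-c[1])<r)&(q[:,2]>z0)&(q[:,2]<z1)]
    print(n,'rim',circ(sel((.63,.11),.03,.145,.158)))
    q=sel((.58,-.205),.055,.099,.112); print('ring',circ(q),np.median(q[:,2]))
    q=sel((.575,-.208),.075,.112,.125); print('rods',len(q),q[::max(1,len(q)//12)].round(3).tolist())
    q=sel((.536,.04),.045,.08,.095); print('jar',circ(q),q.mean(0).round(4))
    q=sel((.50,.261),.03,.04,.055); print('head depth',q.mean(0).round(4),len(q))
# rim by colour on plane
print('rim top',ell('top',T['p'],(222,165,250,192),.152,(0,0,180),(180,70,255)))
print('rim scene',ell('scene',S['p'],(304,187,330,206),.152,(80,0,165),(130,90,255)))
# block direction
hsv=cv2.cvtColor(T['p'],cv2.COLOR_RGB2HSV); m=cv2.inRange(hsv,(8,60,80),(24,220,255)); m[:,:110]=0;m[:,190:]=0;m[:235]=0
q=np.array([onz('top',u,v,.03)[:2] for v,u in zip(*np.nonzero(m))]); r=cv2.minAreaRect((q*1000).astype(np.float32)); print(r)
E
```

```text
head top (array([0.4946, 0.2641, 0.014 ]), 43)
head scene (array([0.5014, 0.2577, 0.0144]), 28)
loose (array([0.5955, 0.2417, 0.0191]), 58)
top rim (array([0.6329, 0.1117, 0.0158]), 156)
ring (array([ 0.5807, -0.2046,  0.0361]), 779) 0.10826863767730721
rods 111 [[0.634, -0.218, 0.119], [0.631, -0.214, 0.119], [0.629, -0.218, 0.118], [0.628, -0.222, 0.116], [0.624, -0.22, 0.116], [0.571, -0.156, 0.119], [0.569, -0.159, 0.12], [0.566, -0.153, 0.115], [0.564, -0.158, 0.119], [0.548, -0.239, 0.118], [0.546, -0.242, 0.117], [0.544, -0.246, 0.117], [0.541, -0.239, 0.117]]
jar (array([0.5354, 0.0409, 0.0219]), 925) [0.5354 0.0409 0.0883]
head depth [0.4944 0.2656 0.0449] 239
scene rim (array([0.6358, 0.1089, 0.0161]), 122)
ring (array([ 0.584 , -0.2085,  0.036 ]), 776) 0.10663186496994143
rods 109 [[0.566, -0.157, 0.117], [0.568, -0.159, 0.116], [0.569, -0.165, 0.116], [0.575, -0.161, 0.115], [0.542, -0.243, 0.115], [0.549, -0.241, 0.117], [0.55, -0.239, 0.113], [0.551, -0.245, 0.115], [0.627, -0.22, 0.116], [0.632, -0.218, 0.116], [0.63, -0.226, 0.117], [0.634, -0.225, 0.118], [0.636, -0.222, 0.112]]
jar (array([0.5392, 0.0369, 0.023 ]), 567) [0.5394 0.0367 0.086 ]
head depth [0.4978 0.2632 0.043 ] 94
rim top (array([0.6343, 0.1119, 0.0171]), 58)
rim scene (array([0.6342, 0.1096, 0.0189]), 48)
((445.7579650878906, 281.740478515625), (58.58478546142578, 160.16867065429688), 69.94308471679688)
```

```bash
cat >> h.py <<'E'
def go(p,yaw=None):
    "shift (mm) and turn (deg) in tool axes to world p, tool down, y axis along yaw (deg, mod 180)"
    s=observe(); M=R.from_rotvec(s['eef_rot']); y=M.as_matrix()[:,1]; cur=np.degrees(np.arctan2(y[1],y[0]))
    if yaw is None: yaw=cur
    for k in(0,180):
        a=np.radians(yaw+k); yy=np.array([np.cos(a),np.sin(a),0]); z=np.array([0,0,-1.]); G=np.stack([np.cross(yy,z),yy,z],1)
        t=np.degrees((M.inv()*R.from_matrix(G)).as_rotvec())
        if abs(t[2])<=90.5: print('shift mm',(M.inv().apply(np.array(p)-s['position'])*1000).round(1),'turn',t.round(2))
    print('t',s['time'],'pos',s['position'].round(4),'yaw',cur.round(1),'q6',s['qpos'][5].round(2),'F',s['wrist_force'].round(1))
E
python3 -c "
from h import *
go((.497,.262,.16),70)"
```

```text
shift mm [-411.9 -192.3   95.7] turn [-0.09 -0.01  4.94]
t 0.1 pos [0.1492 0.5549 0.2555] yaw 74.9 q6 1.43 F [ 0.5 -0.1 -0.1]
```

Emit:
step_arm([
  [[-0.015,-0.007,0,0,0,0.5],[-0.04,-0.019,0,0,0,1],[-0.075,-0.035,0.005,0,0,2],[-0.11,-0.051,0.01,0,0,3],[-0.145,-0.068,0.015,0,0,4],[-0.18,-0.084,0.02,0,0,5],[-0.215,-0.1,0.025,0,0,5],[-0.25,-0.117,0.03,0,0,5]],
], gripper=0.3)

```text
time: 0.77
position: [0.3614, 0.3759, 0.2258]
eef_rot: [-0.547, -3.093, 0.0]
wrist_force: [0.7, 0.5, -1.0]
gripper_width: 0.699
grasp_force: 0.0
```

Emit:
step_arm([
  [[-0.035,-0.016,0.01,0,0,0],[-0.07,-0.033,0.02,0,0,0],[-0.105,-0.049,0.03,0,0,0],[-0.135,-0.063,0.045,0,0,0],[-0.155,-0.072,0.055,0,0,0],[-0.162,-0.075,0.065,0,0,0],[-0.162,-0.075,0.065,0,0,0]],
])

```text
time: 1.35
position: [0.4867, 0.2495, 0.1587]
eef_rot: [-0.551, -3.089, 0.003]
wrist_force: [-0.9, -0.1, 0.8]
gripper_width: 0.698
grasp_force: 0.0
```

Run:
```python
from h import *
go((.497,.262,.1),70); print(observe()['gripper_width'])
p,d=get_image('scene'); t,d2=get_image('top')
np.savez('a.npz',p=p,d=d,t=t,d2=d2)
a=cv2.resize(p[70:220,230:370,::-1],None,fx=2.8,fy=2.8,interpolation=2); b=cv2.resize(t[190:340,100:240,::-1],None,fx=2.8,fy=2.8,interpolation=2)
cv2.imwrite('pics/a.png',np.hstack([a,b]))
```

```text
shift mm [-5.5 15.4 58.6] turn [-0.14 -0.18 -0.24]
t 1.35 pos [0.4867 0.2495 0.1587] yaw 69.8 q6 0.68 F [-0.9 -0.1  0.8]
0.6982479829643569
```

View pics/a.png

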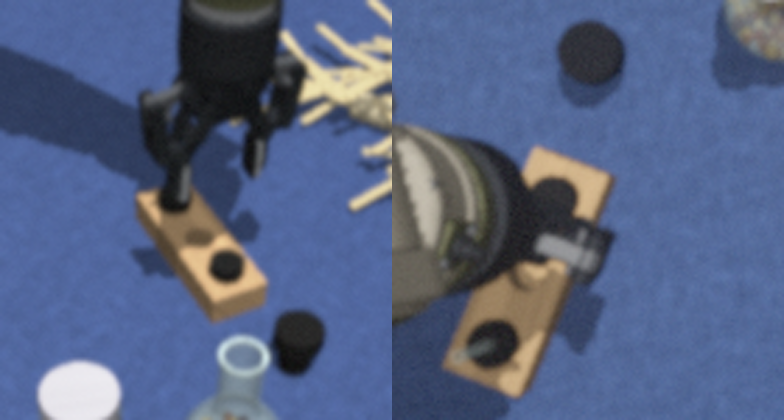

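The view shows the gripper open beside the block, about 15 mm short along tool y of the solid stopper's head (left half, (228,265)). Correcting and descending to 0.10 first.

Emit:
step_arm([
  [[-0.003,0.007,0.015,0,0,0],[-0.0055,0.0155,0.035,0,0,0],[-0.0055,0.0155,0.053,0,0,0],[-0.0055,0.0155,0.06,0,0,0],[-0.0055,0.0155,0.06,0,0,0]],
])

```text
time: 1.87
position: [0.4951, 0.2649, 0.1002]
eef_rot: [-0.543, -3.091, 0.002]
wrist_force: [0.4, 0.1, 0.4]
gripper_width: 0.698
grasp_force: 0.0
```

Run:
```python
from h import *
go((.497,.262,.056),70); s=observe()
M=R.from_rotvec(s['eef_rot'])
for n in('scene','top'):
    p,d=get_image(n); P=pts(n,d); q=M.inv().apply(P.reshape(-1,3)-s['position'])
    I=(abs(q[:,0])<.03)&(abs(q[:,1])<.06)&(q[:,2]>-.015)&(q[:,2]<.03)
    for sg in(-1,1):
        k=q[I&(sg*q[:,1]>.015)]; 
        if len(k)>5: print(n,sg,len(k),'x',np.percentile(k[:,0],[2,50,98]).round(4),'y',np.percentile(k[:,1],[2,50,98]).round(4),'zmax',np.percentile(k[:,2],98).round(4))
    cv2.imwrite(f'pics/b_{n}.png',p[:,:,::-1]); np.savez(f'b_{n}.npz',p=p,d=d)
a=cv2.imread('pics/b_scene.png')[90:215,240:350]; b=cv2.imread('pics/b_top.png')[200:325,110:220]
cv2.imwrite('pics/b.png',cv2.resize(np.hstack([a,b]),None,fx=3.6,fy=3.6,interpolation=2))
```

```text
shift mm [-2.9 -2.  44.2] turn [-0.11 -0.16  0.08]
t 1.8667 pos [0.4951 0.2649 0.1002] yaw 70.1 q6 0.7 F [0.4 0.1 0.4]
scene -1 80 x [-0.0136 -0.0087  0.0051] y [-0.0451 -0.0385 -0.0309] zmax 0.0218
scene 1 92 x [-0.0134 -0.0075  0.0088] y [0.0277 0.0293 0.0416] zmax 0.0194
top -1 8 x [-0.0107 -0.0087 -0.0068] y [-0.0398 -0.0358 -0.0355] zmax 0.0164
```

View pics/b.png

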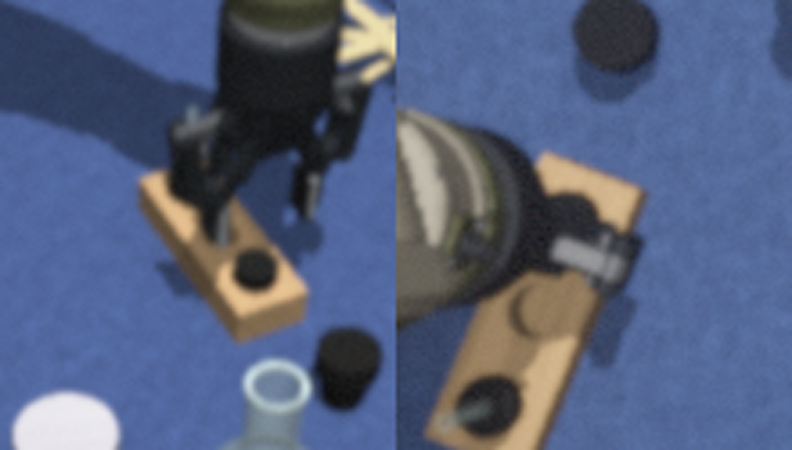

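The fingers straddle the solid head (left half (255,268)) across the block and clear of it. Descending the last 44 mm and closing.

Emit:
step_arm([
  [[-0.0035,-0.002,0.01,0,0,0],[-0.0035,-0.002,0.024,0,0,0],[-0.0035,-0.002,0.036,0,0,0],[-0.0035,-0.002,0.042,0,0,0],[-0.0035,-0.002,0.044,0,0,0],[-0.0035,-0.002,0.044,0,0,0]],
])

```text
time: 2.47
position: [0.4999, 0.2608, 0.0572]
eef_rot: [-0.547, -3.093, 0.0]
wrist_force: [0.6, 0.0, 0.8]
gripper_width: 0.699
grasp_force: 0.0
```

Emit:
step_arm([
  [[0,0,0,0,0,0],[0,0,0,0,0,0],[0,0,0,0,0,0],[0,0,0,0,0,0],[0,0,0,0,0,0],[0,0,0,0,0,0]],
], gripper=0.75, newtons=25)

```text
time: 2.97
position: [0.5013, 0.262, 0.0585]
eef_rot: [0.546, 3.091, 0.004]
wrist_force: [2.2, 5.3, 5.7]
gripper_width: 0.363
grasp_force: 25.2
```

Emit:
step_arm([
  [[0,0,-0.005,0,0,0],[0,0,-0.02,0,0,0],[0,0,-0.045,0,0,0],[0,0,-0.08,0,0,0],[0,0,-0.12,0,0,0],[0,0,-0.155,0,0,0],[0,0,-0.175,0,0,0],[0,0,-0.18,0,0,0]],
])

```text
time: 3.63
position: [0.5011, 0.2607, 0.2413]
eef_rot: [0.547, 3.089, 0.002]
wrist_force: [-0.4, -0.4, 0.7]
gripper_width: 0.358
grasp_force: 25.9
```

Run:
```python
from h import *
go((.5975,.1495,.235),70); print(observe()['gripper_width'],observe()['grasp_force'])
```

```text
shift mm [-128.7  -71.4    6.8] turn [ 0.12  0.27 -0.08]
t 3.6333 pos [0.5011 0.2607 0.2413] yaw 69.9 q6 0.69 F [-0.4 -0.4  0.7]
0.3578320888340245 25.87173879146576
```

Emit:
step_arm([
  [[-0.012,-0.007,0,0,0,0],[-0.038,-0.021,0,0,0,0],[-0.07,-0.038,0,0,0,0],[-0.105,-0.057,0,0,0,0],[-0.138,-0.075,0,0,0,0],[-0.164,-0.089,0,0,0,0],[-0.175,-0.095,0,0,0,0],[-0.176,-0.0955,0,0,0,0]],
])

```text
time: 4.3
position: [0.6332, 0.1072, 0.2339]
eef_rot: [-0.553, -3.088, 0.003]
wrist_force: [0.1, -0.6, -1.2]
gripper_width: 0.358
grasp_force: 25.9
```

Run:
```python
from h import *
go((.634,.1105,.24),70); s=observe()
for n in('scene','top'):
    p,d=get_image(n); np.savez(f'c_{n}.npz',p=p,d=d); print(n,proj(n,s['position']),proj(n,(.634,.1105,.152)))
p=np.load('c_scene.npz')['p']; t=np.load('c_top.npz')['p']
a=p[120:245,260:370,::-1]; b=t[115:240,190:300,::-1]
cv2.imwrite('pics/c.png',cv2.resize(np.hstack([a,b]),None,fx=3.6,fy=3.6,interpolation=2))
```

```text
shift mm [ 0.4  3.3 -6.1] turn [-0.16 -0.21 -0.3 ]
t 4.3 pos [0.6332 0.1072 0.2339] yaw 69.7 q6 0.4 F [ 0.1 -0.6 -1.2]
scene (np.float64(318.90762793241737), np.float64(167.27784292429456)) (np.float64(316.4568622621966), np.float64(196.085022111005))
top (np.float64(233.78296376897663), np.float64(167.80741547095)) (np.float64(235.69708574220687), np.float64(178.80727800785985))
```

View pics/c.png

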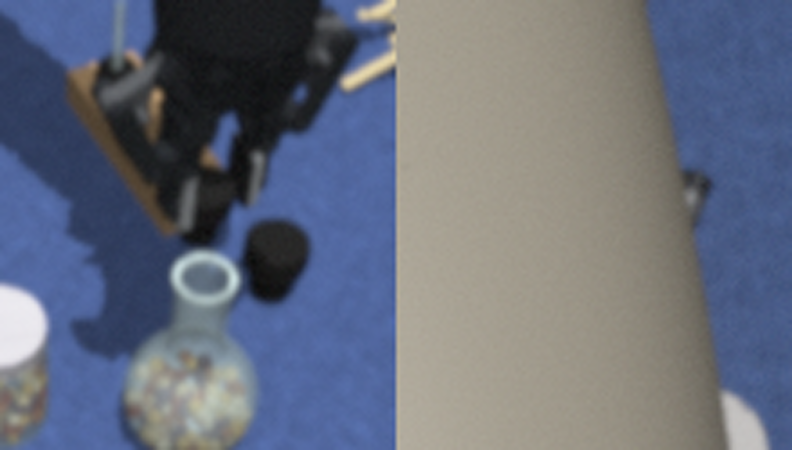

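The top view is hidden by the arm. The scene view shows the plug hanging just above the mouth: plug tip at about scene (317,186), rim centre (317,198). I'll measure the difference from the same camera's depth.

Run:
```python
from fit import *
s=observe(); D=np.load('c_scene.npz'); P=pts('scene',D['d']).reshape(-1,3)
near=np.hypot(P[:,0]-.635,P[:,1]-.109)<.03
q=P[near&(P[:,2]>.145)&(P[:,2]<.158)]; rim=circ(q); print('rim',rim)
for z0,z1 in((.18,.19),(.19,.2),(.2,.207),(.207,.222),(.18,.207)):
    k=P[near&(P[:,2]>z0)&(P[:,2]<z1)]
    if len(k)<6: print(z0,len(k));continue
    r0=.0105+.0025*((z0+z1)/2-.184)/.022 if z1<.21 else .0165
    r=least_squares(lambda x:np.hypot(k[:,0]-x[0],k[:,1]-x[1])-r0,k.mean(0)[:2],loss='soft_l1',f_scale=.001)
    print(z0,z1,len(k),r.x.round(4),'free',circ(k))
print('TCP',s['position'])
```

```text
rim (array([0.6357, 0.1089, 0.0161]), 122)
0.18 0.19 24 [0.6277 0.1079] free (array([0.6282, 0.1074, 0.01  ]), 24)
0.19 0.2 26 [0.6276 0.1079] free (array([0.6282, 0.1075, 0.011 ]), 26)
0.2 0.207 13 [0.6313 0.1072] free (array([0.6276, 0.1085, 0.0163]), 13)
0.207 0.222 212 [0.6265 0.1026] free (array([0.6338, 0.1079, 0.0125]), 212)
0.18 0.207 63 [0.6284 0.1085] free (array([0.6293, 0.1077, 0.0107]), 63)
TCP [0.63159558 0.11004031 0.23499508]
```

```bash
cat > rel.py <<'E'
from fit import *
s=observe(); p,d=get_image('scene'); P=pts('scene',d).reshape(-1,3); M=R.from_rotvec(s['eef_rot'])
near=np.hypot(P[:,0]-.635,P[:,1]-.109)<.03
q=P[near&(P[:,2]>.145)&(P[:,2]<.158)]; rim=circ(q); print('rim',rim)
zb=s['position'][2]-.0505
k=P[near&(P[:,2]>zb)&(P[:,2]<zb+.02)&(P[:,2]>.158)]
r=least_squares(lambda x:np.hypot(k[:,0]-x[0],k[:,1]-x[1])-(.0105+.0025*(k[:,2]-zb)/.022),k.mean(0)[:2],loss='soft_l1',f_scale=.001).x
print('plug',r.round(4),len(k),'zmin',P[near&(P[:,2]>.16)][:,2].min().round(4),'TCP',s['position'].round(4),s['time'])
dlt=np.array([*(rim[0][:2]-r),0]); print('shift tool mm',(M.inv().apply(dlt)*1000).round(1))
E
python3 rel.py; python3 rel.py
```

```text
rim (array([0.6355, 0.1088, 0.0162]), 117)
plug [0.6259 0.1109] 46 zmin 0.1816 TCP [0.6316 0.11   0.235 ] 4.4
shift tool mm [-9.7  1.3 -0. ]
rim (array([0.6358, 0.1088, 0.016 ]), 119)
plug [0.6257 0.1119] 52 zmin 0.1826 TCP [0.6313 0.1109 0.2357] 4.45
shift tool mm [-10.5   0.6  -0. ]
```

Emit:
step_arm([
  [[-0.003,0,0.002,0,0,0],[-0.007,0.0005,0.005,0,0,0],[-0.007,0.0005,0.008,0,0,0],[-0.007,0.0005,0.008,0,0,0],[-0.007,0.0005,0.008,0,0,0]],
])

```text
time: 4.92
position: [0.6389, 0.1093, 0.2289]
eef_rot: [-0.546, -3.093, 0.0]
wrist_force: [0.7, -0.3, -0.1]
gripper_width: 0.359
grasp_force: 25.9
```

```bash
python3 rel.py
python3 - <<'E'
from h import *
s=observe();p,d=get_image('scene'); P=pts('scene',d); print(s['position'])
# vertical strip of depth-points along column through plug
for u in(313,316,319,322): print(u,[(v,*(P[v,u]*1000).round(0).astype(int)) for v in range(174,200,2)])
print(*[p[v,304:332].mean(-1).astype(int).tolist() for v in range(176,194,2)],sep='\n')
cv2.imwrite('pics/d.png',cv2.resize(p[150:215,280:360,::-1],None,fx=8,fy=8,interpolation=2))
E
```

```text
rim (array([0.6357, 0.1087, 0.0159]), 116)
plug [0.6333 0.1102] 46 zmin 0.177 TCP [0.6389 0.1093 0.2289] 4.9167
shift tool mm [-2.8 -0.6 -0. ]
[0.6390354  0.10928692 0.22919483]
313 [(174, np.int64(642), np.int64(80), np.int64(243)), (176, np.int64(639), np.int64(85), np.int64(232)), (178, np.int64(639), np.int64(85), np.int64(227)), (180, np.int64(639), np.int64(85), np.int64(222)), (182, np.int64(640), np.int64(85), np.int64(216)), (184, np.int64(642), np.int64(83), np.int64(214)), (186, np.int64(641), np.int64(86), np.int64(206)), (188, np.int64(631), np.int64(99), np.int64(183)), (190, np.int64(536), np.int64(233), np.int64(-4)), (192, np.int64(922), np.int64(-305), np.int64(726)), (194, np.int64(621), np.int64(116), np.int64(144)), (196, np.int64(622), np.int64(116), np.int64(138)), (198, np.int64(622), np.int64(116), np.int64(132))]
316 [(174, np.int64(644), np.int64(86), np.int64(240)), (176, np.int64(643), np.int64(88), np.int64(233)), (178, np.int64(644), np.int64(88), np.int64(228)), (180, np.int64(644), np.int64(88), np.int64(223)), (182, np.int64(644), np.int64(89), np.in
[... 2136 characters left out ...]
 72, 54, 40, 33, 38, 56, 83, 102, 99, 75, 47, 28, 24, 24, 24, 24, 21, 29, 51, 78, 99, 104, 91, 74, 61]
[72, 73, 75, 74, 72, 61, 49, 56, 73, 91, 104, 96, 66, 35, 22, 21, 21, 21, 18, 31, 46, 72, 97, 101, 83, 57, 43, 41]
[70, 72, 72, 71, 70, 69, 67, 68, 72, 76, 73, 62, 38, 22, 19, 17, 15, 15, 24, 41, 63, 84, 98, 94, 63, 37, 32, 37]
[70, 68, 70, 68, 68, 69, 67, 64, 58, 49, 41, 29, 23, 17, 14, 19, 23, 24, 40, 66, 90, 104, 103, 81, 47, 30, 24, 28]
[65, 66, 67, 67, 67, 71, 85, 107, 132, 144, 147, 123, 89, 77, 82, 96, 105, 103, 100, 104, 109, 114, 99, 66, 32, 20, 20, 26]
[67, 66, 68, 72, 102, 148, 175, 187, 190, 181, 168, 152, 139, 137, 146, 163, 179, 185, 183, 168, 136, 105, 77, 49, 23, 15, 13, 22]
```

View pics/d.png

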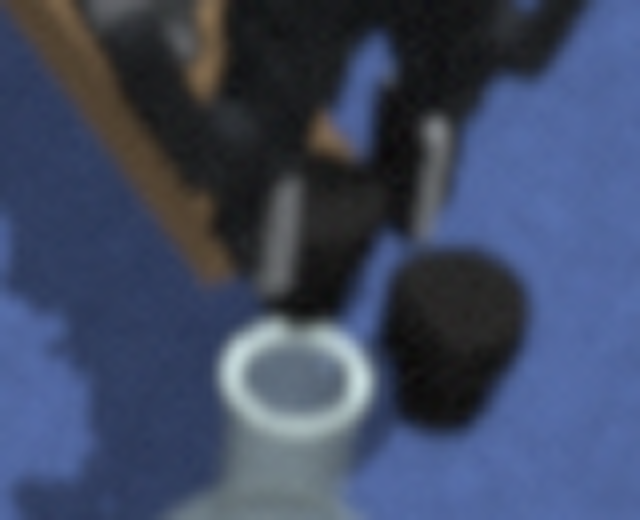

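The plug tip is right above the mouth (crop (320,310) over rim centre (297,377)). About 2 mm more toward the camera is needed, then descend with force checks.

Emit:
step_arm([
  [[-0.002,-0.001,0.003,0,0,0],[-0.002,-0.001,0.01,0,0,0],[-0.002,-0.001,0.018,0,0,0],[-0.002,-0.001,0.024,0,0,0],[-0.002,-0.001,0.029,0,0,0],[-0.002,-0.001,0.032,0,0,0],[-0.002,-0.001,0.032,0,0,0]],
])

```text
time: 5.6
position: [0.6402, 0.1073, 0.196]
eef_rot: [-0.547, -3.092, 0.001]
wrist_force: [-0.2, 0.1, -0.4]
gripper_width: 0.356
grasp_force: 25.9
```

Run:
```python
from h import *
go((.634,.1105,.1805)); print(observe()['wrist_torque'])
from fit import *
p,d=get_image('scene');P=pts('scene',d).reshape(-1,3);near=np.hypot(P[:,0]-.635,P[:,1]-.109)<.03
print('rim',circ(P[near&(P[:,2]>.145)&(P[:,2]<.158)]))
cv2.imwrite('pics/e.png',cv2.resize(p[150:230,280:360,::-1],None,fx=7,fy=7,interpolation=2))
```

```text
shift mm [ 6.9  0.9 15.5] turn [-0.04 -0.11 -0.  ]
t 5.6 pos [0.6402 0.1073 0.196 ] yaw 69.9 q6 0.39 F [-0.2  0.1 -0.4]
[ 0.02395767 -0.01804729 -0.009937  ]
rim (array([0.6339, 0.1106, 0.0164]), 90)
```

View pics/e.png

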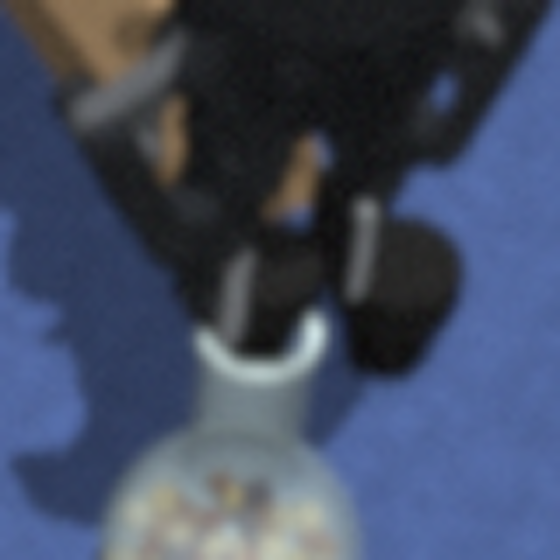

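The plug tip has entered the mouth: the rim's front arc at (262,370) shows in front of it, and there is no contact force. Pushing on down gently.

Emit:
step_arm([
  [[0,0,0.002,0,0,0],[0,0,0.005,0,0,0],[0,0,0.008,0,0,0],[0,0,0.01,0,0,0],[0,0,0.01,0,0,0]],
])

```text
time: 6.07
position: [0.6405, 0.1073, 0.1867]
eef_rot: [-0.547, -3.093, 0.0]
wrist_force: [0.7, 0.2, -0.3]
gripper_width: 0.358
grasp_force: 25.9
```

Emit:
step_arm([
  [[0,0,0.002,0,0,0],[0,0,0.004,0,0,0],[0,0,0.0055,0,0,0],[0,0,0.0055,0,0,0]],
])

```text
time: 6.4
position: [0.6406, 0.1074, 0.1814]
eef_rot: [-0.547, -3.093, -0.0]
wrist_force: [-0.2, 0.1, -0.2]
gripper_width: 0.359
grasp_force: 25.9
```

Emit:
step_arm([
  [[0,0,0.0005,0,0,0],[0,0,0.001,0,0,0],[0,0,0.0015,0,0,0],[0,0,0.002,0,0,0],[0,0,0.002,0,0,0]],
])

```text
time: 6.82
position: [0.6412, 0.1074, 0.1806]
eef_rot: [0.547, 3.092, 0.001]
wrist_force: [-0.7, 0.0, 4.6]
gripper_width: 0.356
grasp_force: 26.2
```

Emit:
step_arm([
  [[0,0,0,0,0,0],[0,0,0,0,0,0],[0,0,0,0,0,0],[0,0,-0.001,0,0,0],[0,0,-0.002,0,0,0]],
], gripper=0.3)

```text
time: 7.23
position: [0.6406, 0.1073, 0.1815]
eef_rot: [-0.547, -3.093, 0.0]
wrist_force: [0.7, 0.2, -0.5]
gripper_width: 0.7
grasp_force: 0.0
```

Run:
```python
from fit import *
p,d=get_image('scene');P=pts('scene',d).reshape(-1,3)
near=np.hypot(P[:,0]-.635,P[:,1]-.109)<.022
k=P[near&(P[:,2]>.156)&(P[:,2]<.172)]; print(len(k),k.mean(0),np.percentile(k[:,2],[5,50,95]))
go((.634,.1105,.138),70)
cv2.imwrite('pics/f.png',cv2.resize(p[150:230,280:360,::-1],None,fx=7,fy=7,interpolation=2))
```

```text
210 [0.63721853 0.10604806 0.16419394] [0.15817995 0.16488622 0.16666831]
shift mm [ 7.5  0.7 43.9] turn [-0.   -0.01 -0.06]
t 7.2833 pos [0.6408 0.1073 0.1819] yaw 69.9 q6 0.39 F [-1.1  0.3  0.4]
```

View pics/f.png

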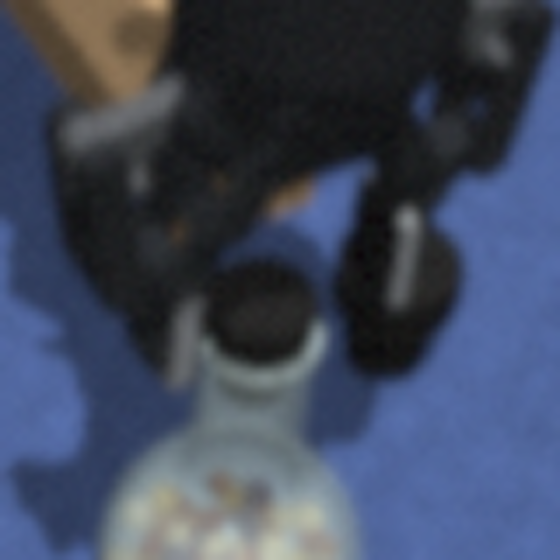

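The stopper sits fully home, with its head on the rim at (262,315) and head top measured at 166.7 mm (expected 167). The fingers are clear, so I go down to the neck.

Emit:
step_arm([
  [[0.003,0.0005,0,0,0,0],[0.007,0.0005,0.004,0,0,0],[0.007,0.0005,0.015,0,0,0],[0.007,0.0005,0.027,0,0,0],[0.007,0.0005,0.037,0,0,0],[0.007,0.0005,0.042,0,0,0],[0.007,0.0005,0.043,0,0,0],[0.007,0.0005,0.043,0,0,0]],
])

```text
time: 7.95
position: [0.634, 0.1102, 0.138]
eef_rot: [-0.547, -3.092, 0.0]
wrist_force: [-0.4, 0.4, -0.6]
gripper_width: 0.7
grasp_force: 0.0
```

Emit:
step_arm([
  [[0,0,0,0,0,0],[0,0,0,0,0,0],[0,0,0,0,0,0],[0,0,0,0,0,0],[0,0,0,0,0,0],[0,0,0,0,0,0],[0,0,0,0,0,0]],
], gripper=0.75, newtons=40)

```text
time: 8.53
position: [0.635, 0.1103, 0.1396]
eef_rot: [0.547, 3.092, 0.001]
wrist_force: [0.1, 1.4, 4.2]
gripper_width: 0.374
grasp_force: 40.7
```

Emit:
step_arm([
  [[0,0,-0.005,0,0,0],[0,0,-0.02,0,0,0],[0,0,-0.042,0,0,0],[0,0,-0.068,0,0,0],[0,0,-0.095,0,0,0],[0,0,-0.12,0,0,0],[0,0,-0.138,0,0,0],[0,0,-0.145,0,0,0]],
])

```text
time: 9.2
position: [0.6348, 0.1101, 0.2864]
eef_rot: [0.547, 3.091, 0.001]
wrist_force: [0.8, 0.2, -2.2]
gripper_width: 0.375
grasp_force: 40.2
```

```bash
python3 -c "
from h import *
go((.583,-.2067,.283),70)"
```

```text
shift mm [ -60.  -315.3    3.3] turn [ 0.05  0.14 -0.06]
t 9.2 pos [0.6348 0.1101 0.2864] yaw 69.9 q6 0.4 F [ 0.8  0.2 -2.2]
```

Emit:
step_arm([
  [[-0.001,-0.006,0,0,0,0],[-0.004,-0.02,0,0,0,0],[-0.008,-0.042,0,0,0,0],[-0.013,-0.068,0,0,0,0],[-0.018,-0.096,0,0,0,0],[-0.024,-0.124,0,0,0,0],[-0.029,-0.152,0,0,0,0],[-0.034,-0.18,0,0,0,0]],
])

```text
time: 9.87
position: [0.6026, -0.0728, 0.2811]
eef_rot: [-0.547, -3.089, 0.0]
wrist_force: [0.9, -0.1, -3.2]
gripper_width: 0.375
grasp_force: 40.3
```

Emit:
step_arm([
  [[-0.005,-0.026,0,0,0,0],[-0.01,-0.052,0,0,0,0],[-0.015,-0.078,0,0,0,0],[-0.02,-0.102,0,0,0,0],[-0.023,-0.12,0,0,0,0],[-0.025,-0.131,0,0,0,0],[-0.026,-0.135,0,0,0,0],[-0.026,-0.135,0,0,0,0]],
])

```text
time: 10.53
position: [0.5817, -0.2073, 0.2823]
eef_rot: [-0.55, -3.091, -0.001]
wrist_force: [0.4, 0.3, -3.0]
gripper_width: 0.374
grasp_force: 40.4
```

Run:
```python
from fit import *
go((.583,-.2067,.23),70)
s=observe(); print(s['grasp_force'],s['gripper_width'])
p,d=get_image('scene'); P=pts('scene',d).reshape(-1,3)
r=np.hypot(P[:,0]-.583,P[:,1]+.207)
k=P[(r<.055)&(P[:,2]>.135)&(P[:,2]<.222)]
b=least_squares(lambda x:np.linalg.norm(k-x,axis=1)-.042,[.583,-.207,.187],loss='soft_l1',f_scale=.001).x; print('bulb',b.round(4),len(k))
print('ring',circ(P[(r<.055)&(P[:,2]>.099)&(P[:,2]<.112)]))
cv2.imwrite('pics/g.png',cv2.resize(p[150:350,80:320,::-1],None,fx=3,fy=3,interpolation=2))
```

```text
shift mm [-1.1  0.9 52.3] turn [ 0.02 -0.15 -0.17]
t 10.5333 pos [ 0.5817 -0.2073  0.2823] yaw 69.8 q6 -0.12 F [ 0.4  0.3 -3. ]
40.39367388468236 0.3735554121908056
bulb [ 0.581  -0.2076  0.1848] 1672
ring (array([ 0.582 , -0.2079,  0.0376]), 511)
```

View pics/g.png

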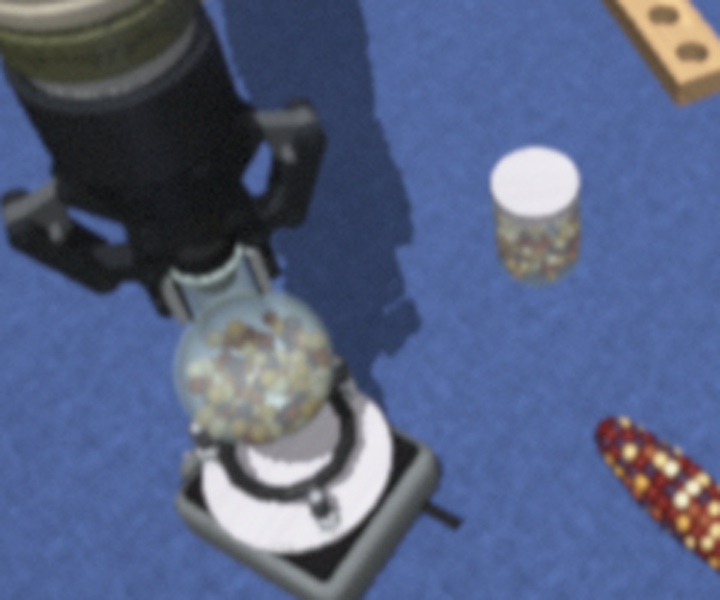

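The stoppered flask hangs upright over the ring (bulb (255,365), ring (295,440) in the crop) and lines up within about 2 mm. The jar and ear are untouched. Lowering.

Emit:
step_arm([
  [[-0.001,0,0.004,0,0,0],[-0.002,0,0.012,0,0,0],[-0.002,0,0.022,0,0,0],[-0.002,0,0.032,0,0,0],[-0.002,0,0.04,0,0,0],[-0.002,0,0.044,0,0,0],[-0.002,0,0.045,0,0,0],[-0.002,0,0.045,0,0,0]],
])

```text
time: 11.25
position: [0.5844, -0.2068, 0.2382]
eef_rot: [-0.547, -3.093, -0.001]
wrist_force: [0.2, -0.6, -2.9]
gripper_width: 0.376
grasp_force: 40.4
```

Emit:
step_arm([
  [[0,0,0.001,0,0,0],[0,0,0.002,0,0,0],[0,0,0.003,0,0,0],[0,0,0.004,0,0,0],[0,0,0.005,0,0,0],[0,0,0.006,0,0,0],[0,0,0.007,0,0,0],[0,0,0.007,0,0,0]],
])

```text
time: 11.92
position: [0.5847, -0.207, 0.2326]
eef_rot: [0.547, 3.093, -0.0]
wrist_force: [-1.9, 0.2, 2.1]
gripper_width: 0.379
grasp_force: 41.1
```

Emit:
step_arm([
  [[0.0005,0,0.001,0,0,0],[0.001,0,0.002,0,0,0],[0.001,0,0.003,0,0,0],[0.001,0,0.004,0,0,0],[0.001,0,0.005,0,0,0],[0.001,0,0.006,0,0,0],[0.001,0,0.007,0,0,0],[0.001,0,0.007,0,0,0]],
])

```text
time: 12.58
position: [0.584, -0.207, 0.2256]
eef_rot: [0.547, 3.092, -0.001]
wrist_force: [-3.2, -0.3, 7.1]
gripper_width: 0.373
grasp_force: 41.5
```

Emit:
step_arm([
  [[0,0,0.001,0,0,0],[0,0,0.002,0,0,0],[0,0,0.003,0,0,0],[0,0,0.004,0,0,0],[0,0,0.005,0,0,0],[0,0,0.005,0,0,0]],
])

```text
time: 13.08
position: [0.584, -0.207, 0.2212]
eef_rot: [0.547, 3.091, -0.001]
wrist_force: [-2.4, 0.4, 10.5]
gripper_width: 0.371
grasp_force: 42.0
```

Emit:
step_arm([
  [[0,0,0.001,0,0,0],[0,0,0.002,0,0,0],[0,0,0.003,0,0,0],[0,0,0.003,0,0,0],[0,0,0.003,0,0,0]],
])

```text
time: 13.5
position: [0.5841, -0.207, 0.2205]
eef_rot: [0.546, 3.089, -0.003]
wrist_force: [-5.8, 1.2, 20.7]
gripper_width: 0.377
grasp_force: 43.1
```

Emit:
step_arm([
  [[0.0005,0,0.0005,0,0,0],[0.001,0,0.0005,0,0,0],[0.001,0,0.0005,0,0,0],[0.001,0,0.0005,0,0,0],[0.001,0,0.0005,0,0,0],[0.001,0,0.0005,0,0,0],[0.001,0,0.0005,0,0,0],[0.001,0,0.0005,0,0,0]],
])

```text
time: 14.17
position: [0.5837, -0.2069, 0.2204]
eef_rot: [0.546, 3.088, -0.003]
wrist_force: [-4.5, 1.5, 20.2]
gripper_width: 0.375
grasp_force: 43.1
```

Run:
```python
from fit import *
s=observe(); print(s['position'],s['wrist_force'],s['grasp_force'])
p,d=get_image('scene'); P=pts('scene',d)
v=p.max(-1); r=np.hypot(P[...,0]-.583,P[...,1]+.2075)
m=(v<75)&(r>.030)&(r<.043)&(P[...,2]>.08)&(P[...,2]<.115); print('ring top z',np.percentile(P[m][:,2],[50,75,90]).round(4),m.sum())
S=np.load('scene0.npz'); P0=pts('scene',S['d']); r=np.hypot(P0[...,0]-.583,P0[...,1]+.2075)
m=(S['p'].max(-1)<75)&(r>.030)&(r<.043)&(P0[...,2]>.08)&(P0[...,2]<.115); print('before',np.percentile(P0[m][:,2],[50,75,90]).round(4),m.sum())
k=P[(np.hypot(P[...,0]-.583,P[...,1]+.207)<.05)&(P[...,2]>.1)&(P[...,2]<.16)&(v>75)]
print('bulb',least_squares(lambda x:np.linalg.norm(k-x,axis=1)-.042,[.583,-.207,.12],loss='soft_l1',f_scale=.001).x.round(4))
k=P[(np.hypot(P[...,0]-.635,P[...,1]-.11)<.05)&(P[...,2]>.02)]; print('left at old flask spot',len(k))
k=P[(np.hypot(P[...,0]-.537,P[...,1]-.039)<.045)&(P[...,2]>.08)]; print('jar',k.mean(0).round(4))
d0=cv2.absdiff(p,S['p']).max(-1); d0=cv2.blur(d0,(3,3)); print('ear diff',np.mean(d0[280:420,270:420]>40))
```

```text
[ 0.5836731  -0.20690106  0.22035787] [-4.51236559  1.54781706 20.2320679 ] 43.144712024659384
ring top z [0.0952 0.096  0.0972] 96
before [0.1072 0.108  0.1087] 409
bulb [ 0.5837 -0.2077  0.1228]
left at old flask spot 0
jar [0.5391 0.037  0.086 ]
ear diff 0.0
```

```bash
python3 -c "
from h import *
print(hand_in())"
```

```text
the job is handed in; nothing more can be done
None
```

I closed the flask with the solid stopper and seated it in the shaker ring. The ring is pressed 12 mm down to its stop with about 20 N at the wrist and the neck still gripped. The jar and ear hadn't moved, and the arm never touched the tube stopper, though I didn't re-measure it. I handed the job in at about 14 s; no verdict was shown.

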